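# Load the wash-up tray and leave the bottles in use

### The job

Load the used glassware into the wash-up tray: stand the large and the small open bottle upright in the square cells that fit them, lay the loose cap hollow side up in the round dish, and put the stirring bar flat in the oblong trough. Set the glass down gently, never dropping it, and leave the two capped bottles standing where they are, as they are still in use.

Things in the scene. Friction and masses are not known exactly. Their poses are not given: they have to be found in the camera images.
- big_open: Clear glass bottle, the larger open one: no cap, mouth open. Round, upright on the bench: body 56 mm diameter up to 58 mm height, shoulder narrowing to a straight neck 40 mm in diameter from 77 mm to the mouth at 100 mm. Blank white patch on one side. 0.12 kg. Origin: centre of its base; z up along its axis.
- small_open: Clear glass bottle, the smaller open one: no cap, mouth open. Round, upright on the bench: body 36 mm diameter up to 38 mm height, shoulder narrowing to a straight neck 25 mm in diameter from 50 mm to the mouth at 70 mm. Blank white patch on one side. 0.045 kg. Origin: centre of its base; z up along its axis.
- cap: Loose blue plastic screw cap, a ribbed round cup 54 mm in diameter over the ribs and 26 mm high, wall 4 mm, lying on the bench hollow side up. 0.018 kg. Origin: centre of its closed underside; z up out of the hollow.
- stir_bar: White stirring bar (no magnetic pull here): a straight octagonal rod 50 mm long, 12 mm across the flats, a thin ring round its middle, lying on the bench (on a dark mat level with it). 0.024 kg. Origin: the middle of the rod, 6 mm above the bench; x runs along the rod, z up at the start.
- big_capped: Bottle in use, to be left alone: the large glass bottle, 56 mm in diameter, with a blue ribbed screw cap (54 mm diameter, from 77 to 103 mm height) on its neck. Origin: centre of its base, on the bench.
- small_capped: Bottle in use, to be left alone: the small glass bottle, 36 mm in diameter, with a blue ribbed screw cap (35 mm diameter, from 51 to 73 mm height) on its neck. Origin: centre of its base, on the bench.
- big_cell: Larger of two square open white plastic cells: 80 mm outside, 72 mm inside, 32 mm high, inner floor 4 mm above its origin. One of four inserts, about 116 mm apart, two by two in any order, fixed in a steel tray (250 x 250 mm, rim 19 mm above the bench). Origin: centre of its underside, 4 mm above the bench; x, y along its sides, z up.
- small_cell: Smaller of two square open white plastic cells: 60 mm outside, 52 mm inside, 28 mm high, inner floor 4 mm above its origin. Fixed insert of the steel tray. Origin: centre of its underside, 4 mm above the bench; x, y along its sides, z up.
- cap_dish: Shallow round white plastic dish: 100 mm outside diameter, 90 mm inside at the floor, 18 mm high, inner floor 4 mm above its origin. Fixed insert of the steel tray. Origin: centre of its underside, 4 mm above the bench; z up.
- bar_trough: Shallow oblong white plastic trough: 100 mm (its x) by 66 mm (its y) outside, 92 x 58 mm inside, 16 mm high, inner floor 4 mm above its origin. Fixed insert of the steel tray. Origin: centre of its underside, 4 mm above the bench; x along its length, z up.
Not all that is in view belongs to the job. Of the things that look like the stir_bar, take the one that is nearest to the robot's base at the start.

How it is judged:
By the outcome, as a careful person would: the job done as asked, in the order asked, and still so for the second after the job is handed in, with the robot touching nothing.
It also fails if it takes over 109 s, if anything falls off the work surface, if the arm or the gripper's body presses on something with over 40 N, if the wrist force passes 120 N, or if a joint passes its speed limit or range.

### The arm

A 6-joint arm with a two-finger parallel gripper is mounted at the origin on the work surface. World frame = base frame: x ahead of the robot, y to its left, z up, the work surface at z = 0. Lengths are in m, angles in degrees, forces in N, time in s.
With the tool pointing down it reaches from about 0.35 to 0.875 m from the base axis. Payload 4.2 kg.
Tool frame: the origin (TCP) lies midway between the tips of the shut fingers; the grasp point (between the pads) lies 19 mm behind it; z points along the fingers, y is the line along which they close (so a half turn about z gives the same grasp; the last joint's range is limited). The gripper opens to 87 mm and grips with 3 to 60 N. Pads are 19 mm wide; open, the fingers measure 117 mm over their backs; the gripper's body (75 mm by 190 mm) begins 51 mm behind the grasp point.
Start: joints at [79.561, 22.042, 0.453, 0, -68.411, -14.817], TCP at [0.267, 0.565, 0.223] pointing down, gripper open.
Joint ranges: [-179.83, 179.83], [-69.29, 118.12], [-61.27, 80.66], [-181.25, 117.63], [-171.15, -9.14], [-177.46, 177.46]. Speed limits (degrees/s): [159.86, 159.86, 180, 180, 180, 180].

### API

Orientations are given as [roll, pitch, yaw] about the fixed x, y, z axes, in that order (R = Rz(yaw) Ry(pitch) Rx(roll)).
In Python, from workcell import env gives the robot as it stands. The module is installed in compiled form; this text tells all that it offers. Calls block until the motion is done:
- env.goto(position, orientation): joint-space move of the TCP to a pose.
- env.move_straight(position, rotation=None, rate=0.15, force_limit=None): straight line of the TCP; rotation=None keeps the orientation; rate is the mean speed in m/s. With force_limit (N) it stops when the force on the tool has changed by that much, and returns True; else False.
- env.set_joints(angles): joint-space move.
- env.gripper_to(opening, grasp_force=None): opening from 0.0 (shut) to 1.0 (fully open); grasp_force is the grip in N (None keeps the last); returns when the fingers have stopped.
- env.dwell(seconds).
- env.inverse_kinematics(position, orientation): joint angles nearest the present ones, or None.
- env.read_state(): the state.
- env.grab_frame(name): name is "side" or "top"; returns a dict with "image" (480x640x3 uint8, blue, green, red), "fx", "fy", "cx", "cy" (pixels), "position" and "orientation" of the camera in the world. Camera axes: x right, y up, looking along -z (the intrinsics and any distortion apply to the point x, -y, -z); pixel columns grow to the right and rows downward; lengths in m; the calibration is good to about 2 mm. A picture is of the moment at which its call begins. There is no depth.
A pose or a line that the arm cannot do raises env.Unreachable and nothing moves.
- env.close_job(): hands the job in; it is judged then, once.
Trained networks look in a picture, given as the dict that the camera call returned (one of the last four; its "shot" number tells which), for a name from the list of things; names that differ only in an ending like _2 or _b are one class to them, and where a whole thing is asked for, a point or a joint stands for the part that bears it (a point fixed in the world has none). Each returns a list of dicts, best first, with "score" (0 to 1); they miss things now and then, are a little off and sometimes report something else, mostly with a low value. They report only what shows in the picture. A call takes as long as a camera call. They do not tell look-alikes from the thing itself.
- env.search_frame(picture, thing): "xyz" ([x, y, z] in m, in world coordinates, good to about 4 mm: the middle of the surface that is visible of it).
- env.trace(picture, thing): "mask" (480x640 bool, what is visible of it).
The state is a dict: "clock": time; "joint_positions": joint angles; "qvel": joint speeds; "joint_torque": joint torques, N m; "position": TCP position; "tool_rot": TCP orientation; "force": force on the tool from outside, world axes, zero at the start; "wrist_torque": the same for the moment, N m; "opening": opening from 0.0 (shut) to 1.0 (fully open); "finger_force": force on a finger pad.
Only numpy, scipy, OpenCV 4.12 (cv2) and the standard library are available. Lean on these libraries where they do the work, as an engineer would, in place of code of your own. Each camera call takes 0.05 s, during which the arm holds its last target. There are 200 camera calls.

## Working session

There is one attempt and no reset: what is moved stays moved. The work goes in short steps, each a Python script; the robot and the scene stay as the last script left them, time stands still between calls to the robot, and variables do not carry over. Pictures are saved under pics/ and viewed, at most 14 in all, crops included, and the job is handed in when it is done.

```bash
mkdir -p pics; ls; python3 - <<'E'
from workcell import env
import cv2,numpy as np
for n in("top","side"):
    f=env.grab_frame(n); cv2.imwrite(f"pics/{n}0.png",f["image"])
    print(n,f["position"],f["orientation"],f["fx"],f["fy"],f["cx"],f["cy"],[k for k in f])
    for t in "big_open small_open cap stir_bar big_capped small_capped big_cell small_cell cap_dish bar_trough".split():
        r=env.search_frame(f,t)
        print(t,[(np.round(d["xyz"],3).tolist(),round(d["score"],2)) for d in r])
print(env.read_state()["clock"],env.read_state()["tool_rot"])
E
```

```text
pics
top [ 0.39299669 -0.02856454  0.92705053] [  8.9849609   -0.38208672 -90.40239687] 464.44000137494896 464.44000137494896 316.55764441703366 235.81054042894337 ['image', 'fx', 'fy', 'cx', 'cy', 'position', 'orientation', 'shot']
big_open [([0.592, -0.158, 0.073], 0.64)]
small_open [([0.599, -0.292, 0.046], 0.93), ([0.433, 0.238, 0.007], 0.16)]
cap [([0.476, 0.005, 0.008], 0.87)]
stir_bar [([0.49, -0.404, 0.012], 0.76), ([0.44, -0.317, 0.008], 0.66), ([0.522, -0.322, 0.01], 0.44)]
big_capped [([0.596, -0.01, 0.099], 0.93)]
small_capped [([0.43, 0.234, 0.006], 0.64)]
big_cell [([0.462, 0.355, 0.008], 0.96)]
small_cell [([0.578, 0.322, 0.013], 0.89)]
cap_dish [([0.43, 0.236, 0.006], 0.61)]
bar_trough [([0.546, 0.214, 0.012], 0.83)]
side [ 0.35610024 -0.64049148  0.83291494] [ 39.1898494    0.81480279 -18.02114636] 447.8582131581988 447.8582131581988 323.6805728716091 241.75083631022648 ['image', 'fx', 'fy', 'cx', 'cy', 'position', 'orientation', 'shot']
big_open [([0.589, -0.176, 0.066], 0.86)]
small_open [([0.596, -0.305, 0.042], 0.64)]
cap [([0.476, 0.008, 0.012], 0.82)]
stir_bar [([0.439, -0.324, 0.013], 0.62), ([0.522, -0.327, 0.015], 0.53), ([0.489, -0.403, 0.009], 0.46)]
big_capped [([0.601, -0.029, 0.072], 0.92), ([0.434, 0.244, 0.007], 0.45)]
small_capped [([0.466, -0.148, 0.059], 0.92)]
big_cell [([0.458, 0.362, 0.02], 0.72)]
small_cell [([0.576, 0.327, 0.019], 0.69)]
cap_dish [([0.432, 0.244, 0.008], 0.73)]
bar_trough [([0.54, 0.209, 0.008], 0.91)]
1.1 [ 1.79998863e+02  1.55572274e-04 -2.52596002e+01]
```

View pics/top0.png

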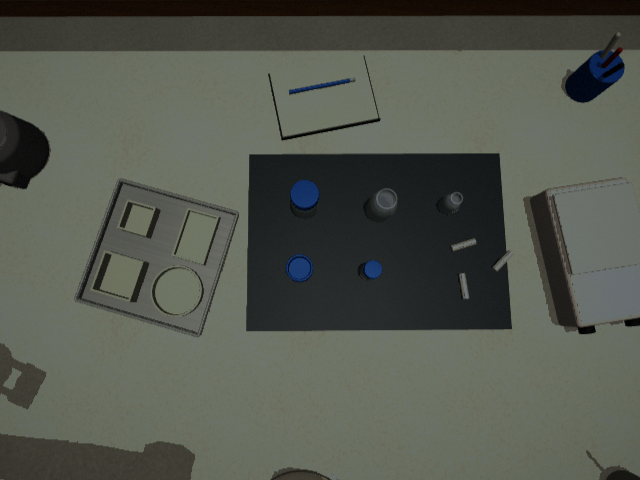

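View pics/side0.png

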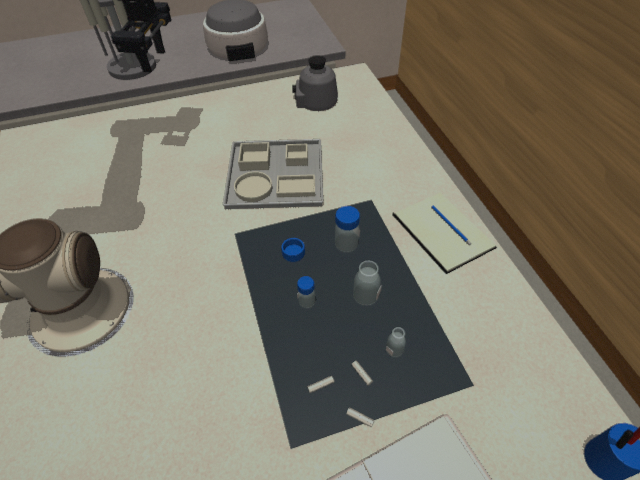

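The top view shows three bar look-alikes, at px (464,244), (503,260) and (464,286). Their distances from the base are 0.61, 0.64 and 0.54 m, so the bar at (464,286), about (0.44,-0.32), is the one to take. The big open bottle is at (381,203), the small one at (451,203), and the loose cap at (299,268). In the tray, the large cell is at (118,278), the small cell at (139,218), the trough at (197,237) and the dish at (178,291). The side view agrees. Next I'll fit poses from the masks in both views and confirm the bar in a crop.

```bash
cat > h.py <<'E'
from workcell import env
import cv2,numpy as np
from scipy.spatial.transform import Rotation as Ro
from scipy.optimize import minimize
def proj(f,P):
    R=Ro.from_euler("xyz",f["orientation"],degrees=True).as_matrix()
    c=(np.atleast_2d(P)-f["position"])@R
    return np.c_[f["cx"]+f["fx"]*c[:,0]/-c[:,2], f["cy"]-f["fy"]*c[:,1]/-c[:,2]]
t=np.linspace(0,2*np.pi,40,endpoint=False)
ring=lambda r,z:np.c_[r*np.cos(t),r*np.sin(t),0*t+z]
box=lambda a,b,z0,z1:np.array([[i*a/2,j*b/2,z] for i in(-1,1) for j in(-1,1) for z in(z0,z1)])
def rev(*rz):
    return [np.r_[ring(*a),ring(*b)] for a,b in zip(rz,rz[1:])]
M=dict(big_open=rev((.028,0),(.028,.058),(.02,.077),(.02,.1)),small_open=rev((.018,0),(.018,.038),(.0125,.05),(.0125,.07)),
 cap=rev((.027,0),(.027,.026)),stir_bar=[box(.05,.012,0,.012)],big_cell=[box(.08,.08,.004,.036)],small_cell=[box(.06,.06,.004,.032)],
 cap_dish=rev((.05,.004),(.05,.022)),bar_trough=[box(.1,.066,.004,.02)])
def fill(f,hulls,p,yaw):
    im=np.zeros((480,640),np.uint8); R=Ro.from_euler("z",yaw).as_matrix()
    for h in hulls:
        q=cv2.convexHull(proj(f,h@R.T+[p[0],p[1],0]).astype(np.float32))
        cv2.fillConvexPoly(im,np.round(q*16).astype(np.int32),255,cv2.LINE_AA,4)
    return im/255.
def mask(f,name,guess):
    u=proj(f,guess)[0]; best=None
    for d in env.trace(f,name):
        m=d["mask"]; 
        if m.sum()<20: continue
        e=np.hypot(*(np.argwhere(m).mean(0)[::-1]-u))
        if e<15 and (best is None or e<best[0]): best=(e,m)
    return None if best is None else best[1]
def fit(frames,name,guess,yaw=None):
    ms=[(f,cv2.GaussianBlur(m.astype(float),(0,0),1)) for f in frames if (m:=mask(f,name,guess)) is not None]
    def cost(v):
        y=v[2]/20 if len(v)>2 else 0; s=0
        for f,m in ms:
            s+=((cv2.GaussianBlur(fill(f,M[name],v[:2],y),(0,0),1)-m)**2).sum()/m.sum()
        return s/len(ms)
    best=None
    for y in ([None] if yaw is None else yaw):
        v0=np.r_[guess[:2],[] if y is None else [y*20]]
        n=len(v0); sim=np.vstack([v0]+[v0+np.eye(n)[i]*[.008,.008,4][i] for i in range(n)])
        r=minimize(cost,v0,method="Nelder-Mead",options=dict(initial_simplex=sim,xatol=2e-4,fatol=1e-4))
        if best is None or r.fun<best.fun: best=r
    v=best.x.copy()
    return len(ms),round(best.fun,3),np.round(v[:2],4).tolist(),(round(np.degrees(v[2]/20),1) if len(v)>2 else None)
E
python3 - <<'E'
from h import *
F=[env.grab_frame(n) for n in("top","side")]
G=dict(big_open=(.595,-.165,.05),small_open=(.6,-.297,.035),cap=(.476,.007,.013),stir_bar=(.44,-.32,.006),big_cell=(.462,.357,.02),small_cell=(.577,.324,.02),cap_dish=(.431,.238,.013),bar_trough=(.543,.212,.012))
for n,g in G.items():
    y=None
    if n=="stir_bar": y=np.radians([0,45,90,135])
    if "cell" in n or "trough" in n: y=np.radians([-30,-10,10])
    for fs in (F,F[:1],F[1:]):
        try: print(n,*fit(fs,n,g,y))
        except Exception as e: print(n,repr(e))
c=[]
for f in F:
    u=proj(f,[.48,-.35,.006])[0].astype(int); c.append(cv2.resize(f["image"][u[1]-50:u[1]+50,u[0]-65:u[0]+65],None,fx=3,fy=3,interpolation=cv2.INTER_CUBIC))
cv2.imwrite("pics/bars.png",np.hstack(c))
E
```

```text
big_open 1 0.031 [0.5953, -0.1615] None
big_open ZeroDivisionError('division by zero')
big_open 1 0.031 [0.5953, -0.1615] None
small_open 2 0.115 [0.6014, -0.3012] None
small_open 1 0.048 [0.6003, -0.3006] None
small_open 1 0.166 [0.6032, -0.3001] None
cap 2 0.037 [0.4755, -0.0001] None
cap 1 0.02 [0.4745, 0.0] None
cap 1 0.041 [0.4766, -0.0005] None
stir_bar 2 0.11 [0.4387, -0.3246] 6.2
stir_bar 1 0.12 [0.4374, -0.3252] 185.5
stir_bar 1 0.055 [0.4406, -0.3233] 5.6
big_cell 1 0.024 [0.4631, 0.3492] -15.8
big_cell ZeroDivisionError('division by zero')
big_cell 1 0.024 [0.4631, 0.3492] -15.8
small_cell 2 0.046 [0.5745, 0.3187] -14.7
small_cell 1 0.022 [0.5732, 0.3185] -17.7
small_cell 1 0.05 [0.5761, 0.32] -13.7
cap_dish 2 0.029 [0.4322, 0.2391] None
cap_dish 1 0.026 [0.431, 0.2381] None
cap_dish 1 0.02 [0.4334, 0.2409] None
bar_trough 2 0.02 [0.5397, 0.2049] -16.4
bar_trough 1 0.02 [0.5391, 0.2045] -17.0
bar_trough 1 0.016 [0.5408, 0.2061] -16.7
```

View pics/bars.png

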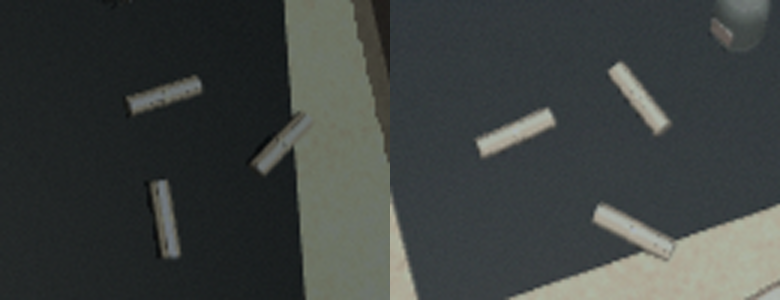

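The left crop shows the target bar at (165,220). It is whole, runs nearly along x, and is the closest of the three to the base. The fitted insert centres agree with the 116 mm grid (yaw about -16°) to within 3 mm. Now the large bottle.

```bash
cat > act.py <<'E'
from h import *
S=env.read_state
def o(yaw): return [180,0,yaw]
def pick(xy,z,yaw,open_,force,up=.24):
    env.gripper_to(open_,force)
    env.goto([*xy,max(z+.06,.16)],o(yaw))
    hit=env.move_straight([*xy,z],rate=.1,force_limit=8)
    env.gripper_to(0.,force); s=S()
    print("pick hit",hit,"gap mm",round(s["opening"]*87,1),"ff",s["finger_force"],"z",s["position"][2])
    env.move_straight([*xy,up],rate=.2); s=S()
    print("up gap",round(s["opening"]*87,1),"ff",s["finger_force"],"t",s["clock"])
def place(xy,z,yaw,open_,up=.24,via=None):
    env.goto([*xy,up],o(yaw))
    env.move_straight([*xy,z+.012],rate=.15)
    hit=env.move_straight([*xy,z-.004],rate=.02,force_limit=2)
    s=S(); print("place hit",hit,"z",s["position"],"expected",z,"gap",round(s["opening"]*87,1),"F",np.round(s["force"],1))
    return hit
def release(open_,up=.24):
    p=S()["position"]; env.gripper_to(open_); env.move_straight([p[0],p[1],up],rate=.15); print("t",S()["clock"])
E
python3 - <<'E'
from act import *
for xy,z,y in [((.5953,-.162),.078,0),((.4627,.3497),.086,0),((.601,-.3005),.051,0),((.5741,.3177),.059,0),((.4755,0),.015,0),((.431,.2385),.023,74),((.4395,-.324),.004,5.6),((.541,.2058),.012,-16)]:
    print(y,env.inverse_kinematics([*xy,z],o(y)),env.inverse_kinematics([*xy,.24],o(y)) is not None)
pick((.5953,-.162),.078,0,.75,12)
E
```

```text
0 [-2.11637293e-01  2.88526129e+01 -1.11094014e+01  2.54444375e-14
 -5.00379857e+01  9.02116373e+01] True
0 [ 5.30746009e+01  2.52720414e+01 -1.61335055e+01  2.54444375e-14
 -4.85944531e+01  3.69253991e+01] True
0 [-1.28071754e+01  3.50943833e+01 -3.88731414e+00  2.54444375e-14
 -5.10183025e+01  1.02807175e+02] True
0 [ 4.30554367e+01  3.32953225e+01 -6.03116092e+00  2.54444375e-14
 -5.06735165e+01  4.69445633e+01] True
0 [ 1.96374528e+01  2.33848894e+01 -3.45971846e+01  2.54444375e-14
 -3.20179260e+01  7.03625472e+01] True
74 [ 4.78883376e+01  2.37751828e+01 -3.18403364e+01  2.54444375e-14
 -3.43844808e+01  1.16111662e+02] True
5.6 [-1.93801739e+01  2.92899646e+01 -2.50756181e+01  2.54444375e-14
 -3.56344172e+01  1.14980174e+02] True
-16 [ 3.68534186e+01  3.08741621e+01 -1.99512168e+01  2.54444375e-14
 -3.91746211e+01  3.71465814e+01] True
pick hit False gap mm 40.1 ff 11.997487483313307 z 0.07822711868389538
up gap 40.3 ff 11.996409128223604 t 8.8167
```

```bash
python3 - <<'E'
from act import *
if place((.4627,.3497),.086,0,.75): release(.8)
f=env.grab_frame("side"); cv2.imwrite("pics/a.png",f["image"])
E
```

```text
place hit True z [0.46270051 0.3499073  0.08608017] expected 0.086 gap 39.9 F [-0.4  1.6  2.2]
t 14.4167
```

View pics/a.png

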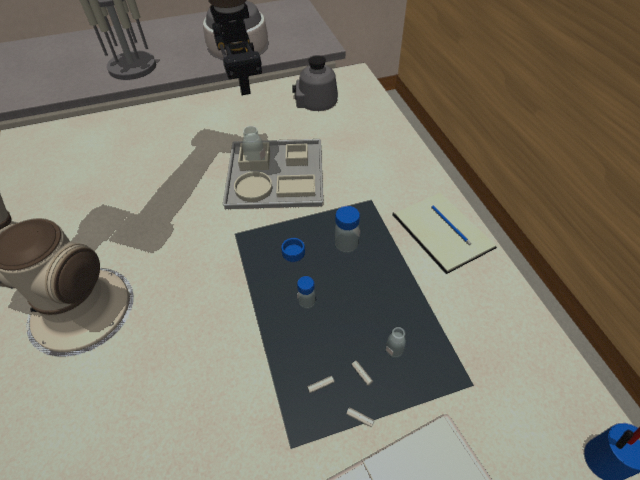

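The large bottle stands upright in the large cell at (253,147). Next is the small bottle.

```bash
python3 - <<'E'
from act import *
pick((.601,-.3005),.051,0,.6,8)
if S()["opening"]*87>20 and place((.5741,.3177),.059,0,.6): release(.5)
f=env.grab_frame("side"); cv2.imwrite("pics/b.png",f["image"])
E
```

```text
pick hit False gap mm 25.4 ff 7.990172796417028 z 0.051112556299623954
up gap 25.3 ff 7.987284085247666 t 20.4167
place hit True z [0.57412159 0.3180261  0.0587812 ] expected 0.059 gap 24.9 F [0.4 0.3 4.1]
t 26.5417
```

View pics/b.png

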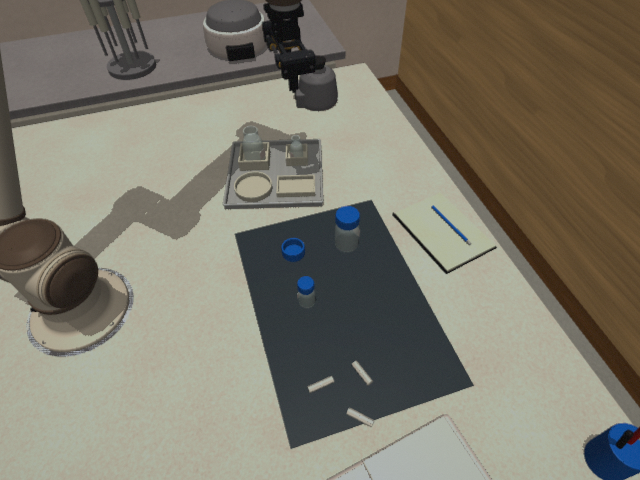

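Both bottles are upright in their cells, at (252,143) and (297,150). Now the cap.

```bash
python3 - <<'E'
from act import *
pick((.4755,0),.015,0,.85,6)
if S()["opening"]*87>45 and place((.431,.2385),.023,74,.8): release(.75)
f=env.grab_frame("side"); cv2.imwrite("pics/c.png",f["image"])
E
```

```text
pick hit False gap mm 52.8 ff 6.000083119142801 z 0.015147935919779806
up gap 53.1 ff 5.999946522060782 t 32.0833
place hit True z [0.43092831 0.2384493  0.02261887] expected 0.023 gap 52.9 F [1.  0.5 1.1]
t 37.325
```

View pics/c.png

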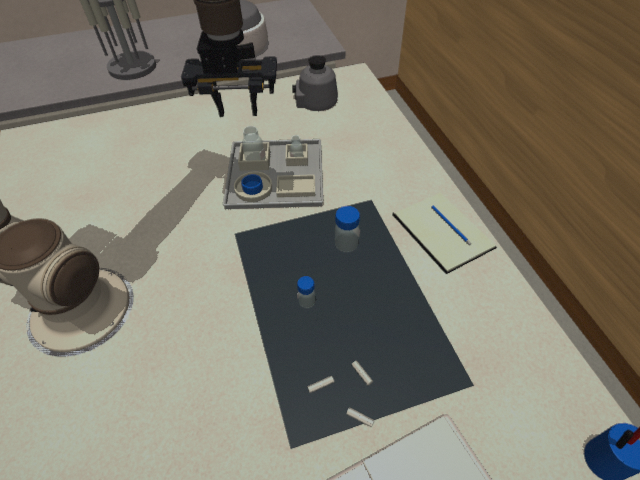

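The cap lies hollow side up in the dish at (252,184). Now the bar, the nearest one, at side px (320,384).

```bash
python3 - <<'E'
from act import *
pick((.4395,-.324),.004,5.6,.4,8)
if 8<S()["opening"]*87<20 and place((.541,.2055),.012,-16,.2): release(.21)
s=env.grab_frame("side"); f=env.grab_frame("top")
cv2.imwrite("pics/d.png",np.hstack([cv2.resize(s["image"][100:220,210:340],None,fx=3,fy=3),cv2.resize(f["image"][170:340,60:250],None,fx=2.1,fy=360/170)]))
cv2.imwrite("pics/e.png",s["image"])
E
```

```text
pick hit False gap mm 11.8 ff 7.998255483107641 z 0.004116379133167255
up gap 11.8 ff 7.997102782828733 t 43.8167
place hit True z [0.54093882 0.20546339 0.01185151] expected 0.012 gap 11.9 F [0.5 0.8 1.4]
t 50.0917
```

View pics/d.png

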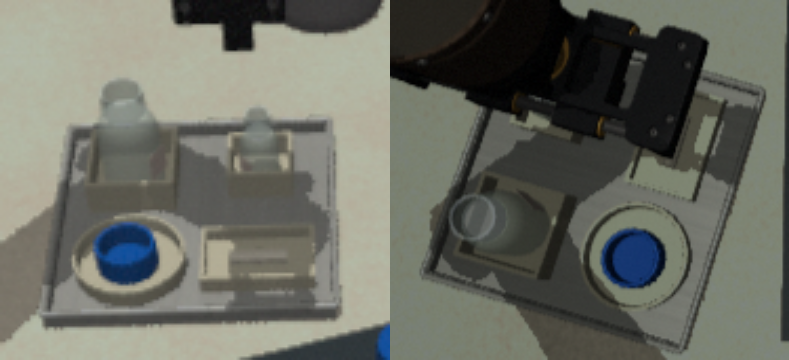

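View pics/e.png

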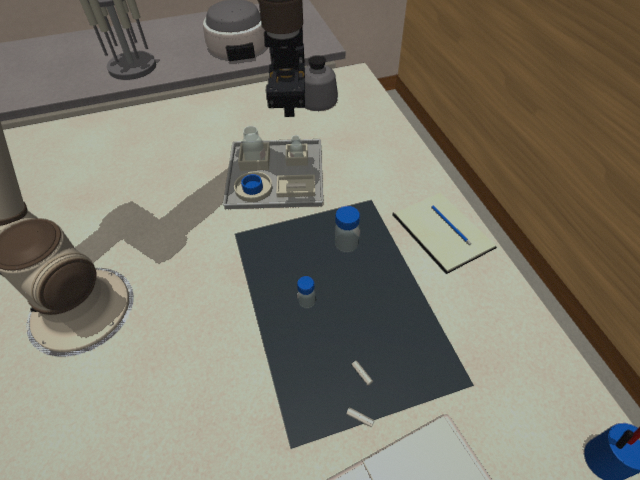

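The crop shows the bar flat in the trough, and both bottles and the cap seated. In the full view the capped bottles are unmoved at (347,230) and (306,293), and the gripper is clear of everything. Handing in.

```bash
python3 -c "
from workcell import env
print(env.close_job())"
```

```text
the job is handed in; nothing more can be done
None
```

I handed the job in at about 50 s: both open bottles stand upright in their cells, the cap lies hollow side up in the dish, the nearest stirring bar is flat in the trough, and the two capped bottles were left where they stood.

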